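# Sweep the loose jar lids into the open-fronted tray

### The arm

A 6-joint arm with a two-finger parallel gripper is mounted at the origin on a cart in front of the work surface, level with it; the furniture and walls round the work are solid. World frame = base frame: x ahead of the robot, y to its left, z up, the work surface at z = 0. Lengths are in m, angles in degrees, forces in N, time in s.
With the tool pointing down it reaches from about 0.4 to 0.825 m from the base axis. Payload 7 kg.
Tool frame: the origin (TCP) lies between the finger pads; the fingertips stand ctrl.nose_length ahead of it and the grasp point (between the pads) lies 2 mm behind it (ctrl.nose_length is the distance from the TCP to the fingertips, in m); z points along the fingers, y is the line along which they close (so a half turn about z gives the same grasp; the last joint's range is limited). The gripper opens to 88 mm and grips with 3 to 60 N. Pads are 19 mm wide; open, the fingers measure 130 mm over their backs; the gripper's body (78 mm by 193 mm) begins 47 mm behind the grasp point.
Start: joints at [-59.696, 20.546, 0.682, 0, -70.136, -16.507], TCP at [0.161, -0.656, 0.244] pointing down, gripper open.
Joint ranges: [-176.03, 176.03], [-82.01, 121.73], [-58.28, 71.71], [-173.87, 95.51], [-174.79, -0.11], [-173.66, 173.66]. Speed limits (degrees/s): [136.94, 136.94, 172.46, 180, 180, 180].

### API

Orientations are given as [roll, pitch, yaw] about the fixed x, y, z axes, in that order (R = Rz(yaw) Ry(pitch) Rx(roll)).
In Python, from plant import ctrl gives the robot as it stands.
- The arm moves only by the tool apply_moves, never from a script. Its argument "commands" is a list of rows, each a list of 3 entries, a list of its own where there are three numbers: the shift along the world's x, y, z in cm, then the turn about the world's z in rad, then the closure, from 0 (fully open) to 1 (shut). In form: [[[x, y, z], turn, jaw], ...]. A call has 1 to 20 rows; each row is the pose to reach, as a shift and turn from the pose commanded when the call began; what a row does not reach only later rows make up. A row lasts 1/12 s, in which the tool goes at most 41.7 mm and 7.16 degrees, less where a joint would pass 70% of its speed; a pose out of reach is approached as far as the arm can. A call with a gripper value outside its range is refused whole. The fingers move at their own pace and stop on an object; the grip force is fixed at half the most. Time passes only in rows, so rows that repeat a pose let the fingers close. It gives the time, the measured TCP pose, the force, the opening and the grip force at its end, in the units of the state.
- ctrl.get_obs(): the state, without advancing time (a new reading comes with each control period).
- ctrl.snapshot(name): name is "scene" or "top"; returns a dict with "img" (384x512x3 uint8, red, green, blue), "fx", "fy", "cx", "cy" (pixels), "T" (4x4, takes a point from camera to world coordinates). Camera axes: x right, y up, looking along -z (the intrinsics and any distortion apply to the point x, -y, -z); pixel columns grow to the right and rows downward; lengths in m; the calibration is good to about 2 mm. A picture is of the moment at which its call begins. There is no depth.
- ctrl.close_job(): hands the job in; it is judged then, once.
Trained networks look in a picture, given as the dict that the camera call returned (one of the last four; its "shot" number tells which), for a name from the list of things; names that differ only in an ending like _2 or _b are one class to them, and where a whole thing is asked for, a point or a joint stands for the part that bears it (a point fixed in the world has none). Each returns a list of dicts, best first, with "score" (0 to 1); they miss things now and then, are a little off and sometimes report something else, mostly with a low value. They report only what shows in the picture. A call takes as long as a camera call. They do not tell look-alikes from the thing itself.
- ctrl.search_frame(picture, target): "at" ([column, row] in pixels, amid what is visible of it).
- ctrl.spot_point(picture, target): "at" ([column, row] in pixels: a listed point, or the origin of a listed thing).
The state is a dict: "clock": time; "joint_pos": joint angles; "qvel": joint speeds; "tau": joint torques, N m; "tool_pos": TCP position; "orientation": TCP orientation; "force": force on the tool from outside, world axes, zero at the start; "moment": the same for the moment, N m; "opening": finger opening in m; "gripper_force": force on a finger pad.
Only numpy, scipy, OpenCV 4.12 (cv2) and the standard library are available. Lean on these libraries where they do the work, as an engineer would, in place of code of your own. Each camera call takes 0.05 s, during which the arm holds its last target. There are 200 camera calls.

### The job

Sweep the three loose steel jar lids across the table with the fingers, over the bevelled lip and right into the open-fronted wooden tray, so that each lies flat on its floor, wholly inside. Only push them: do not pick any lid up. Leave the red kitchen timer, and the salt shaker and jam jar that stand beside the tray, where they are.

Things in the scene. Friction and masses are not known exactly. Their poses are not given: they have to be found in the camera images.
- tray: low pale wooden tray, fixed, open towards the robot. Origin under it at table height; x points from its open front to its back wall, y left, z up. Floor 3 mm thick: x -55 to +70 mm, y -140 to +140 mm. A bevelled lip rises from the table at x = -80 mm to the floor at x = -55 mm. Side walls (x -55 to +80 mm) and back wall (inner face x = +70 mm): 10 mm thick, 30 mm high
- lid_a: steel screw lid, a flat solid disc 52 mm across and 15 mm tall, about 50 g, lying loose on the table in front of the tray; its foot is bevelled 4 mm so that it rides up the tray's lip when pushed. The three are alike. Origin: centre of its underside, z up
- lid_b: steel screw lid, a flat solid disc 52 mm across and 15 mm tall, about 50 g, lying loose on the table in front of the tray; its foot is bevelled 4 mm so that it rides up the tray's lip when pushed. The three are alike. Origin: centre of its underside, z up
- lid_c: steel screw lid, a flat solid disc 52 mm across and 15 mm tall, about 50 g, lying loose on the table in front of the tray; its foot is bevelled 4 mm so that it rides up the tray's lip when pushed. The three are alike. Origin: centre of its underside, z up
- timer: red and white round kitchen timer, 69 mm across, 54 mm tall, loose, in the same row as the lids. Origin: centre of its underside
- shaker: salt shaker, 44 mm across, 90 mm tall, loose, standing beside the tray. Origin: centre of its underside
- jam_jar: jam jar with a pale lid, 66 mm across, 90 mm tall, loose, standing beside the tray. Origin: centre of its underside
There are look-alikes about, which are no part of the job. What is shaped like the jam_jar but purple is not meant. Leave any pink look-alike of the lid_b alone.

How it is judged (in metres and radians):
At the end, for the whole second after the job is handed in: All three lids lie still and flat (within 0.15 rad) on the tray's floor, inside its walls and past the lip (lid centre over 20 mm behind the floor's front end); timer, shaker and jam jar upright, within 15 mm of where they stood (x of lid_a in the frame of tray between -0.035 and 0.06 m and y of lid_a in the frame of tray between -0.13 and 0.13 m and height (world z) of each of lid_a, lid_b, lid_c below 0.009 m and angle between each of lid_a, lid_b, lid_c's own z axis and vertical below 0.15 rad and linear speed of each of lid_a, lid_b, lid_c below 0.02 m/s and x of lid_b in the frame of tray between -0.035 and 0.06 m and y of lid_b in the frame of tray between -0.13 and 0.13 m and x of lid_c in the frame of tray between -0.035 and 0.06 m and y of lid_c in the frame of tray between -0.13 and 0.13 m and distance of each of timer, shaker, jam_jar from where it was at the start of the episode below 0.015 m and angle between each of timer, shaker, jam_jar's own z axis and vertical below 0.2 rad); the robot touches nothing.
It fails at once if a lid is lifted (underside more than 20 mm above the table) (height (world z) of any of lid_a, lid_b, lid_c above 0.02 m).
It fails at once if the red kitchen timer is shifted by more than 15 mm or tipped (distance of timer from where it was at the start of the episode above 0.015 m or angle between timer's own z axis and vertical above 0.2 rad).
It fails at once if the salt shaker is shifted by more than 15 mm or tipped (distance of shaker from where it was at the start of the episode above 0.015 m or angle between shaker's own z axis and vertical above 0.2 rad).
It fails at once if the jam jar is shifted by more than 15 mm or tipped (distance of jam_jar from where it was at the start of the episode above 0.015 m or angle between jam_jar's own z axis and vertical above 0.2 rad).
It also fails if it takes over 72 s, if anything falls off the work surface, if the arm or the gripper's body presses on something with over 40 N, if the wrist force passes 120 N, or if a joint passes its speed limit or range.

## Working session

There is one attempt and no reset: what is moved stays moved. The work goes in short steps, Python scripts to look and compute and a tool call to move; the robot and the scene stay as the last step left them, time stands still between calls to the robot, and variables do not carry over. Pictures are saved under pics/ and viewed, at most 10 in all, crops included, and the job is handed in when it is done.

Besides the shell and the picture viewer there is one more tool, called as a command line: name --argument value ..., lists and objects as JSON in quotes. apply_moves: Moves the arm, as the interface text tells. Its arguments: {"type":"object","properties":{"commands":{"type":"array"}},"required":["commands"]}

```bash
mkdir -p pics; cat > h.py <<'E'
import numpy as np, cv2
from plant import ctrl
def ray(s,px,z):
    T=np.array(s["T"]);u,v=px
    d=T[:3,:3]@np.array([(u-s["cx"])/s["fx"],-(v-s["cy"])/s["fy"],-1]);o=T[:3,3]
    return (o+d*(z-o[2])/d[2])[:2]
def proj(s,p):
    T=np.array(s["T"]);c=T[:3,:3].T@(np.array(p)-T[:3,3])
    return [s["cx"]+s["fx"]*c[0]/-c[2], s["cy"]+s["fy"]*c[1]/c[2]]
def save(s,n,crop=None):
    im=s["img"][:,:,::-1]
    if crop: a,b,c,d=crop; im=im[b:d,a:c]
    f=min(800/im.shape[1],600/im.shape[0]); cv2.imwrite("pics/"+n,cv2.resize(im,None,fx=f,fy=f,interpolation=cv2.INTER_CUBIC))
E
python3 - <<'E'
from h import *
print(ctrl.nose_length,ctrl.get_obs()["orientation"],ctrl.get_obs()["tool_pos"])
for c in ("top","scene"):
    s=ctrl.snapshot(c); save(s,c+"1.png"); print(c,[k for k in s if k not in("img",)],np.round(s["T"],3).tolist(),s["fx"],s["cx"],s["cy"])
    for t in ("tray","lid_a","timer","shaker","jam_jar"):
        for r in ctrl.spot_point(s,t): print(t,np.round(r["at"],1),round(r["score"],2),np.round(ray(s,r["at"],0),3))
E
```

```text
0.017 [ 1.79906003e+02 -6.71700515e-03 -1.66209135e+02] [ 0.16085052 -0.65508758  0.24262633]
top ['fx', 'fy', 'cx', 'cy', 'T', 'shot'] [[0.013, 0.997, -0.076, 0.426], [-1.0, 0.014, 0.011, -0.034], [0.012, 0.076, 0.997, 1.278], [0.0, 0.0, 0.0, 1.0]] 498.05839579258276 246.30580134841426 190.2847572963563
tray [233.9 136.6] 0.65 [ 0.663 -0.015]
lid_a [210.1 222.3] 0.77 [0.44  0.043]
lid_a [145.8 272.4] 0.77 [0.311 0.204]
lid_a [165.9 218.5] 0.72 [0.448 0.156]
lid_a [185.2 265.1] 0.59 [0.331 0.104]
lid_a [281.2 218.6] 0.53 [ 0.452 -0.139]
timer [245.1 225.6] 0.58 [ 0.433 -0.047]
jam_jar [322.8 120.8] 0.88 [ 0.708 -0.246]
jam_jar [325.2 183.8] 0.85 [ 0.543 -0.252]
jam_jar [355.4 157.7] 0.78 [ 0.612 -0.331]
scene ['fx', 'fy', 'cx', 'cy', 'T', 'shot'] [[-0.877, 0.321, -0.358, 0.095], [-0.481, -0.599, 0.64, 0.753], [-0.009, 0.734, 0.68, 0.859], [0.0, 0.0, 0.0, 1.0]] 481.32516611912496 252.66498963376088 189.84056628776193
tray [204.2 186.6] 0.65 [ 0.667 -0.007]
lid_a [268.5 229. ] 0.91 [0.447 0.047]
lid_a [301.1 268.4] 0.86 [0.329 0.118]
lid_a [298.1 182.4] 0.76 [ 0.455 -0.14 ]
lid_a [297.3 301. ] 0.75 [0.3 0.2]
lid_a [244.1 261.1] 0.69 [0.451 0.161]
timer [293.6 211.8] 0.81 [ 0.419 -0.034]
shaker [166.4 249.6] 0.67 [0.626 0.217]
shaker [234.8 136.1] 0.41 [ 0.708 -0.239]
jam_jar [288.2 151.1] 0.72 [ 0.537 -0.249]
jam_jar [237.1 134.3] 0.64 [ 0.707 -0.25 ]
jam_jar [278.1 125.1] 0.63 [ 0.62 -0.35]
jam_jar [293.4 210.2] 0.58 [ 0.422 -0.039]
```

View pics/top1.png

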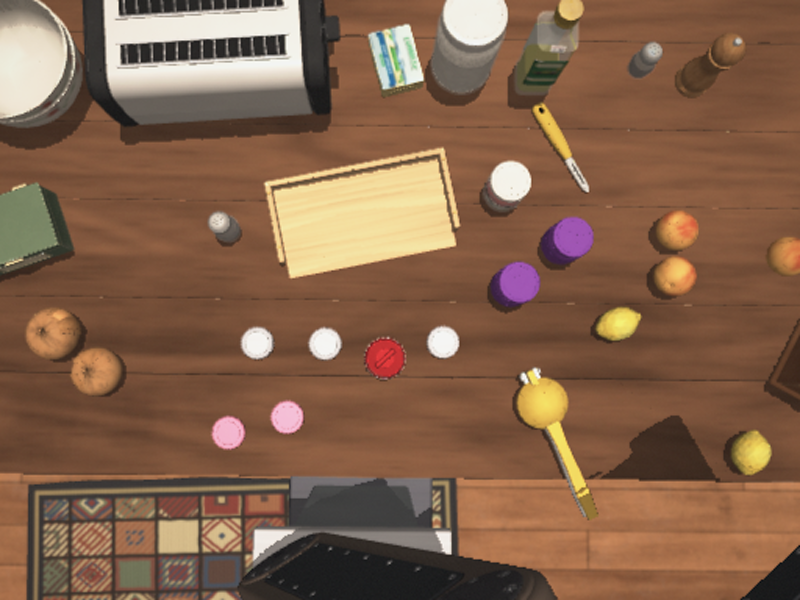

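View pics/scene1.png

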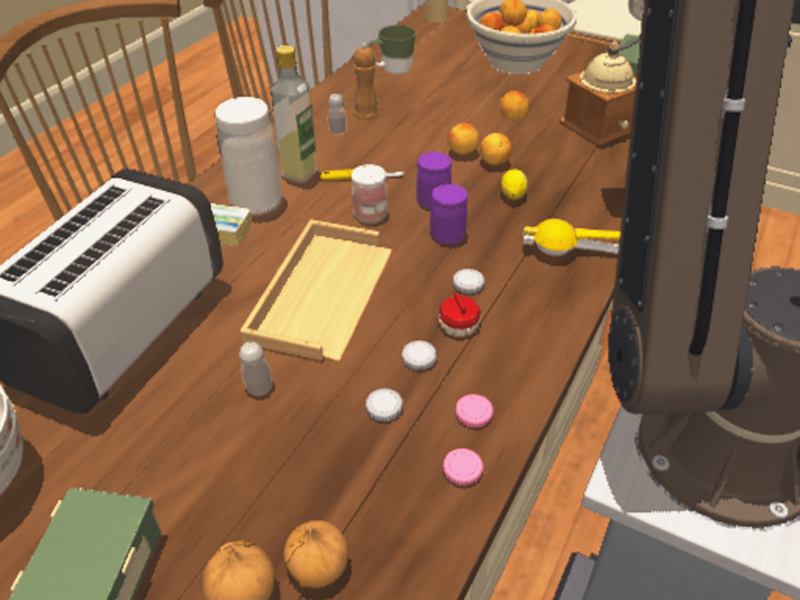

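The top view (800 px wide) shows the tray at (365,215), with white lids at (257,343), (325,343) and (443,342). The red timer is at (385,357) in the same row as the lids, the shaker at (224,227) and the jam jar at (508,187). The candidates that look like lids are those three white discs and the pink ones at (228,432) and (287,417). The white ones are meant: they are steel-coloured and lie in the timer's row, while the pink ones are look-alikes. The purple jars at (515,285) and (567,241) aren't meant either.

```bash
python3 - <<'E'
from h import *
from scipy.optimize import minimize
s=ctrl.snapshot("top"); im=s["img"]; hsv=cv2.cvtColor(im,cv2.COLOR_RGB2HSV)
m=((hsv[...,2]>135)&(hsv[...,0]>12)&(hsv[...,0]<32)&(hsv[...,1]>50)).astype(np.uint8)
roi=np.zeros_like(m); roi[85:185,160:305]=1; m=cv2.morphologyEx(m*roi,cv2.MORPH_OPEN,np.ones((3,3)))
n,l,st,_=cv2.connectedComponentsWithStats(m); m=(l==1+st[1:,4].argmax()).astype(np.uint8); m=cv2.morphologyEx(m,cv2.MORPH_CLOSE,np.ones((9,9)))
def sil(p):
    x,y,a=p; R=np.array([[np.cos(a),-np.sin(a)],[np.sin(a),np.cos(a)]]); out=np.zeros((384*4,512*4),np.uint8)
    F=lambda pts:np.array([proj(s,[*(R@q[:2]+[x,y]),q[2]]) for q in pts])
    for b in ([(-.08,-.14,0),(-.08,.14,0),(.08,.14,0),(.08,-.14,0)],
      [(-.055,.14,0),(-.055,.15,0),(.08,.15,0),(.08,.14,0),(-.055,.14,.03),(-.055,.15,.03),(.08,.15,.03),(.08,.14,.03)],
      [(-.055,-.14,0),(-.055,-.15,0),(.08,-.15,0),(.08,-.14,0),(-.055,-.14,.03),(-.055,-.15,.03),(.08,-.15,.03),(.08,-.14,.03)],
      [(.07,-.15,0),(.07,.15,0),(.08,.15,0),(.08,-.15,0),(.07,-.15,.03),(.07,.15,.03),(.08,.15,.03),(.08,-.15,.03)]):
        cv2.fillConvexPoly(out,cv2.convexHull(np.round((F(b)+.5)*4-.5).astype(np.int32)),255)
    return cv2.resize(out,(512,384),interpolation=cv2.INTER_AREA)/255.
c=lambda p:np.abs(sil(p)-m).sum()
r=minimize(c,[.664,-.012,.18],method="Nelder-Mead",options=dict(initial_simplex=[[.664,-.012,.18],[.68,-.012,.18],[.664,.005,.18],[.664,-.012,.25]]))
print("tray",r.x,r.fun,m.sum())
for q in ((165,219),(208,219),(283,219)):
    u,v=q; g=((hsv[...,2]>130)&(hsv[...,1]<60)).astype(np.uint8); w=np.zeros_like(g); w[v-16:v+16,u-16:u+16]=1
    n,l,st,ce=cv2.connectedComponentsWithStats(g*w); k=1+st[1:,4].argmax(); print("lid",st[k],ray(s,ce[k],.013))
g=((hsv[...,1]>150)&((hsv[...,0]<6)|(hsv[...,0]>174))).astype(np.uint8); g[:200]=0
n,l,st,ce=cv2.connectedComponentsWithStats(g); k=1+st[1:,4].argmax(); print("timer",st[k],ray(s,ce[k],.045))
save(s,"crop1.png",(130,80,370,300))
E
```

```text
tray [ 0.66050872 -0.01038085  0.20950546] 128.09019607843138 7565
lid [154 209  21  21 340] [0.44651942 0.15873673]
lid [198 210  21  20 338] [0.44663976 0.04857933]
lid [273 209  21  20 337] [ 0.45159595 -0.14303524]
timer [234 217  25  25 490] [ 0.42484555 -0.04821011]
```

View pics/crop1.png

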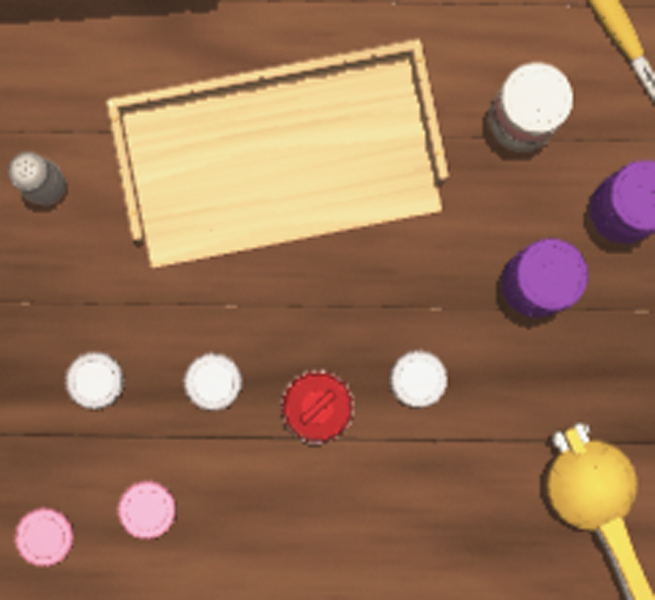

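The crop confirms the white lids at (94,380), (212,381) and (418,379). The timer is at (318,406), and the pink pair is separate at (44,537) and (147,510). I plan to push each lid with the fingers about 30 mm apart so the disc nests between them. I'll take C first, facing 35° and passing clear of the purple jar.

apply_moves --commands '[[[25.6, 48.8, 0], 0.37, 0.66], [[25.6, 48.8, 0], 0.37, 0.66], [[25.6, 48.8, 0], 0.37, 0.66], [[25.6, 48.8, 0], 0.37, 0.66], [[25.6, 48.8, 0], 0.37, 0.66], [[25.6, 48.8, 0], 0.37, 0.66], [[25.6, 48.8, 0], 0.37, 0.66], [[25.6, 48.8, 0], 0.37, 0.66], [[25.6, 48.8, 0], 0.37, 0.66], [[25.6, 48.8, 0], 0.37, 0.66], [[25.6, 48.8, 0], 0.37, 0.66], [[25.6, 48.8, 0], 0.37, 0.66], [[25.6, 48.8, 0], 0.37, 0.66], [[25.6, 48.8, 0], 0.37, 0.66], [[25.6, 48.8, -5], 0.37, 0.66], [[25.6, 48.8, -9], 0.37, 0.66], [[25.6, 48.8, -13], 0.37, 0.66], [[25.6, 48.8, -15], 0.37, 0.66], [[25.6, 48.8, -16], 0.37, 0.66], [[25.6, 48.8, -16], 0.37, 0.66]]'

```text
clock: 2.32
tool_pos: [0.415, -0.1676, 0.0811]
orientation: [179.8, -0.2, -145.0]
force: [-0.1, 0.2, -0.3]
opening: 0.0298
gripper_force: 0.0
```

```bash
python3 - <<'E'
from h import *
o=ctrl.get_obs(); print(o["clock"],o["tool_pos"],o["orientation"],o["opening"],o["force"])
s=ctrl.snapshot("scene"); save(s,"sc2.png",(200,100,440,280))
E
```

```text
2.3167 [ 0.41501152 -0.1675813   0.08110239] [ 179.82735485   -0.24715074 -145.02145289] 0.02978184659444808 [-0.13591478  0.17514515 -0.25173637]
```

View pics/sc2.png

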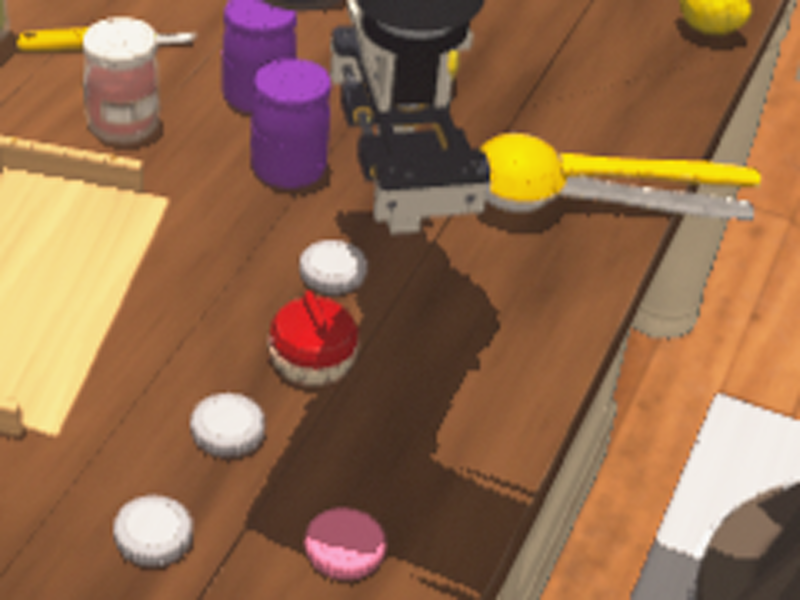

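The fingers are poised behind lid C, which is at crop (333,266), clear of the purple jars and the timer. Now descend and push along the first leg.

apply_moves --commands '[[[0, 0, -3], 0, 0.66], [[0, 0, -5], 0, 0.66], [[0, 0, -5.7], 0, 0.66], [[0, 0, -5.7], 0, 0.66], [[0.6, 0.4, -5.7], 0, 0.66], [[1.2, 0.8, -5.7], 0, 0.66], [[1.8, 1.4, -5.7], 0, 0.66], [[2.4, 2.0, -5.7], 0, 0.66], [[3.0, 2.6, -5.7], 0, 0.66], [[3.6, 3.2, -5.7], 0, 0.66], [[4.2, 3.8, -5.7], 0, 0.66], [[4.8, 4.4, -5.7], 0, 0.66], [[5.4, 5.0, -5.7], 0, 0.66], [[6.0, 5.6, -5.7], 0, 0.66], [[6.6, 6.2, -5.7], 0, 0.66], [[7.0, 6.5, -5.7], 0, 0.66], [[7.0, 6.5, -5.7], 0, 0.66]]'

```text
clock: 3.78
tool_pos: [0.4882, -0.1018, 0.0265]
orientation: [-180.0, 0.0, -145.0]
force: [-0.2, -0.1, -0.4]
opening: 0.0297
gripper_force: 0.0
```

```bash
python3 - <<'E'
from h import *
s=ctrl.snapshot("scene"); save(s,"sc3.png",(150,100,390,280))
for r in ctrl.spot_point(s,"lid_a"): print(np.round(r["at"],1),round(r["score"],2),np.round(ray(s,r["at"],0),3))
E
```

```text
[245.1 261. ] 0.89 [0.449 0.16 ]
[267.5 228.8] 0.88 [0.45  0.048]
[300.4 268.2] 0.78 [0.33  0.119]
[294.8 299.9] 0.77 [0.306 0.2  ]
[268.6 190.2] 0.71 [ 0.51  -0.075]
```

View pics/sc3.png

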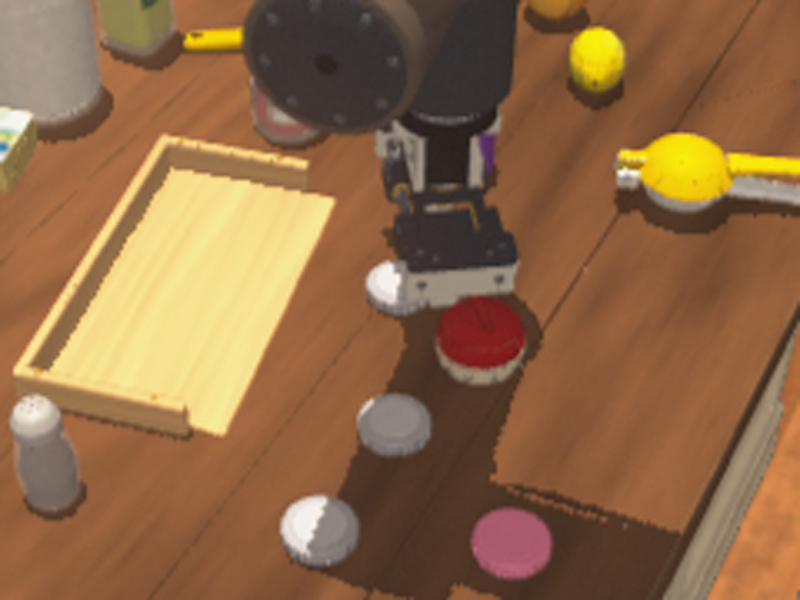

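Lid C sits nested at crop (395,290). The timer at (480,335) and the jars haven't moved. The second leg takes it into the tray.

apply_moves --commands '[[[0.7, 0.23, -0.1], -0.08, 0.66], [[1.4, 0.46, -0.15], -0.16, 0.66], [[2.1, 0.69, -0.15], -0.24, 0.66], [[2.8, 0.92, -0.15], -0.32, 0.66], [[3.5, 1.15, -0.15], -0.4, 0.66], [[4.5, 1.2, -0.15], -0.4, 0.66], [[5.5, 1.2, -0.15], -0.4, 0.66], [[6.5, 1.2, -0.15], -0.4, 0.66], [[7.5, 1.2, -0.15], -0.4, 0.66], [[8.5, 1.3, -0.15], -0.4, 0.66], [[9.5, 1.3, -0.15], -0.4, 0.66], [[10.5, 1.3, -0.15], -0.4, 0.66], [[11.5, 1.3, -0.15], -0.4, 0.66], [[12.5, 1.4, -0.15], -0.4, 0.66], [[13.5, 1.4, -0.15], -0.4, 0.66], [[14.5, 1.4, -0.15], -0.4, 0.66], [[15.5, 1.4, -0.15], -0.4, 0.66], [[16.5, 1.4, -0.15], -0.4, 0.66], [[17.2, 1.4, -0.15], -0.4, 0.66], [[17.2, 1.4, -0.15], -0.4, 0.66]]'

```text
clock: 5.55
tool_pos: [0.6607, -0.0885, 0.0249]
orientation: [-180.0, 0.0, -167.9]
force: [-0.1, -0.2, 0.3]
opening: 0.0297
gripper_force: 0.0
```

apply_moves --commands '[[[-1.5, -0.3, 0], 0, 0.66], [[-3, -0.6, 0.5], 0, 0.66], [[-4, -0.6, 4], 0, 0.66], [[-5, 0, 8], 0, 0.66], [[-9, 3, 8], -0.1, 0.66], [[-13, 6, 8], -0.2, 0.66], [[-17, 9, 8], -0.3, 0.66], [[-21, 12, 8], -0.42, 0.66], [[-25, 14.5, 8], -0.42, 0.66], [[-25.1, 14.5, 8], -0.42, 0.66], [[-25.1, 14.5, 8], -0.42, 0.66], [[-25.1, 14.5, 8], -0.42, 0.66], [[-25.1, 14.5, 4], -0.42, 0.66], [[-25.1, 14.5, 1], -0.42, 0.66], [[-25.1, 14.5, 0], -0.42, 0.66], [[-25.1, 14.5, 0], -0.42, 0.66]]'

```text
clock: 6.88
tool_pos: [0.407, 0.0551, 0.0228]
orientation: [-179.8, -0.2, 167.9]
force: [0.3, 0.5, 1.1]
opening: 0.03
gripper_force: 0.0
```

```bash
python3 - <<'E'
from h import *
s=ctrl.snapshot("scene"); save(s,"sc4.png",(150,100,390,280))
a=.2095
for r in ctrl.spot_point(s,"lid_a"):
    p=ray(s,r["at"],0);d=p-[.6605,-.0104]; print(np.round(r["at"],1),round(r["score"],2),np.round(p,3),np.round([d@[np.cos(a),np.sin(a)],d@[-np.sin(a),np.cos(a)]],3))
E
```

```text
[297.8 301.5] 0.97 [0.298 0.201] [-0.31   0.282]
[245.3 260.7] 0.96 [0.449 0.159] [-0.172  0.209]
[299.5 263.3] 0.95 [0.338 0.107] [-0.291  0.182]
[211.  168.1] 0.57 [ 0.692 -0.08 ] [ 0.016 -0.074]
```

View pics/sc4.png

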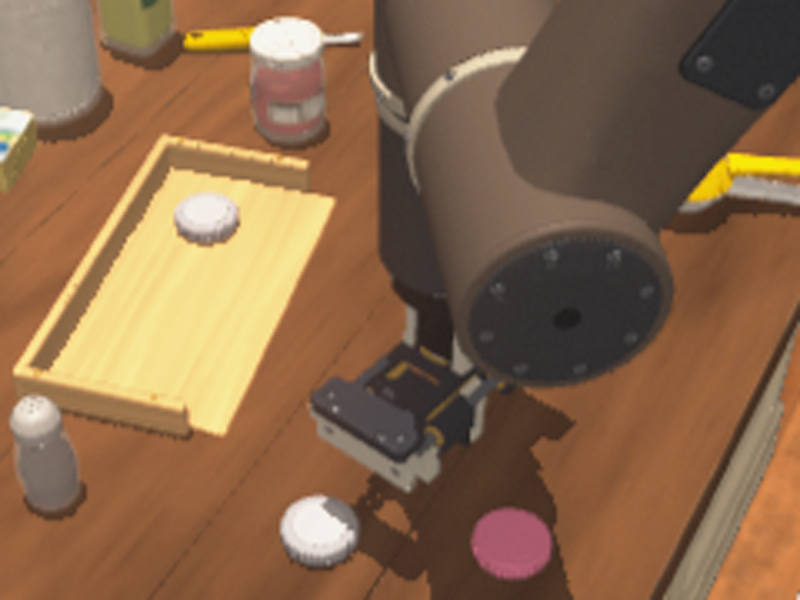

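Lid C lies flat in the tray at crop (206,217), tray coordinates (0.016, -0.074). The fingers are behind lid B, so push it in.

apply_moves --commands '[[[0.6, -0.1, 0.2], 0, 0.66], [[1.2, -0.3, 0.2], 0, 0.66], [[2.0, -0.5, 0.2], 0, 0.66], [[3.0, -0.7, 0.2], 0, 0.66], [[4.0, -0.9, 0.2], 0, 0.66], [[5.2, -1.2, 0.2], 0, 0.66], [[6.4, -1.5, 0.2], 0, 0.66], [[7.6, -1.8, 0.2], 0, 0.66], [[8.8, -2.1, 0.2], 0, 0.66], [[10, -2.4, 0.2], 0, 0.66], [[11.2, -2.6, 0.2], 0, 0.66], [[12.4, -2.9, 0.2], 0, 0.66], [[13.6, -3.2, 0.2], 0, 0.66], [[14.8, -3.5, 0.2], 0, 0.66], [[16, -3.8, 0.2], 0, 0.66], [[17.2, -4.0, 0.2], 0, 0.66], [[18.4, -4.3, 0.2], 0, 0.66], [[19.6, -4.6, 0.2], 0, 0.66], [[20.8, -4.9, 0.2], 0, 0.66], [[22, -5.2, 0.2], 0, 0.66]]'

```text
clock: 8.65
tool_pos: [0.6293, 0.0036, 0.0269]
orientation: [-180.0, -0.0, 168.0]
force: [-0.0, -0.1, 0.8]
opening: 0.0296
gripper_force: 0.3
```

apply_moves --commands '[[[0.9, -0.2, 0], 0, 0.66], [[1.7, -0.4, 0], 0, 0.66], [[1.7, -0.4, 0], 0, 0.66], [[0, 0, 0], 0, 0.66], [[-1.5, 0.4, 0.3], 0, 0.66], [[-2.5, 0.7, 4], 0, 0.66], [[-3, 1, 8], 0, 0.66], [[-3, 1, 8], 0, 0.66]]'

```text
clock: 9.32
tool_pos: [0.6008, 0.0156, 0.1146]
orientation: [179.8, 0.5, 168.1]
force: [1.8, 0.6, 1.4]
opening: 0.0297
gripper_force: 0.0
```

```bash
python3 - <<'E'
from h import *
a=.2095
for c in("scene","top"):
  s=ctrl.snapshot(c)
  for r in ctrl.spot_point(s,"lid_a"):
    p=ray(s,r["at"],0);d=p-[.6605,-.0104]; print(np.round(r["at"],1),round(r["score"],2),np.round(p,3),np.round([d@[np.cos(a),np.sin(a)],d@[-np.sin(a),np.cos(a)]],3))
E
```

```text
[245.5 259.2] 0.92 [0.451 0.155] [-0.171  0.205]
[298.8 302. ] 0.84 [0.296 0.201] [-0.312  0.283]
[298.5 266.3] 0.81 [0.336 0.116] [-0.291  0.191]
[199.5 185.9] 0.54 [ 0.68  -0.003] [0.02  0.003]
[211.2 164.2] 0.35 [ 0.7   -0.094] [ 0.022 -0.09 ]
[183.1 265.2] 0.66 [0.33 0.11] [-0.298  0.186]
[167.4 223. ] 0.62 [0.437 0.152] [-0.185  0.205]
[261.4 125.5] 0.51 [ 0.693 -0.086] [ 0.016 -0.08 ]
```

apply_moves --commands '[[[-3, 3, 0], -0.1, 0.66], [[-6, 6, 0], -0.2, 0.66], [[-9, 9, 0], -0.3, 0.66], [[-12, 12, 0], -0.4, 0.66], [[-15, 15, 0], -0.52, 0.66], [[-18.5, 17.1, 0], -0.52, 0.66], [[-18.5, 17.1, 0], -0.52, 0.66], [[-18.5, 17.1, -4], -0.52, 0.66], [[-18.5, 17.1, -6], -0.52, 0.66], [[-18.5, 17.1, -6], -0.52, 0.66], [[-18.5, 17.1, -6], -0.52, 0.66]]'

```text
clock: 10.43
tool_pos: [0.4221, 0.1742, 0.0443]
orientation: [-180.0, -2.1, 139.2]
force: [-0.8, 0.0, -0.0]
opening: 0.0304
gripper_force: 0.0
```

apply_moves --commands '[[[0, 0, 0], 0, 0.66], [[0, 0, 0], 0, 0.66], [[0, 0, 0], 0, 0.66]]'

```text
clock: 10.68
tool_pos: [0.4235, 0.1756, 0.0465]
orientation: [179.7, -2.0, 139.2]
force: [0.3, 0.4, -0.6]
opening: 0.0298
gripper_force: 0.0
```

```bash
python3 - <<'E'
from h import *
o=ctrl.get_obs(); print(np.round(o["joint_pos"],1),o["tool_pos"],o["orientation"],o["force"],np.round(o["tau"],1))
E
```

```text
[  45.4   14.2  -38.3   -3.4  -37.3 -173.6] [0.42353256 0.17563637 0.04652718] [179.65676727  -2.02863506 139.16809347] [ 0.29791125  0.3556888  -0.57079184] [  0.  -38.4  18.6   4.4  -0.1  -0. ]
```

apply_moves --commands '[[[-0.8, -0.8, 1], 0.1, 0.66], [[-1, -1, 1], 0.2, 0.66], [[-1, -1, 1], 0.34, 0.66], [[-1, -1, 1], 0.34, 0.66], [[-1, -1, 1], 0.34, 0.66], [[-1, -1, 1], 0.34, 0.66]]'

```text
clock: 11.18
tool_pos: [0.413, 0.1655, 0.0559]
orientation: [179.7, -2.0, 158.4]
force: [-0.6, -0.3, -0.4]
opening: 0.0302
gripper_force: 0.0
```

apply_moves --commands '[[[-0.5, 0.9, 0], 0, 0.66], [[-0.5, 0.9, 0], 0, 0.66], [[-0.5, 0.9, -2], 0, 0.66], [[-0.5, 0.9, -3], 0, 0.66], [[0, 0.7, -3], 0, 0.66], [[0.6, 0.4, -3], 0, 0.66], [[1.3, -0.2, -3], 0, 0.66], [[2.1, -0.9, -3], 0, 0.66], [[2.8, -1.6, -3], 0, 0.66], [[3.6, -2.3, -3], 0, 0.66], [[4.3, -2.9, -3], 0, 0.66], [[5.1, -3.6, -3], 0, 0.66], [[5.8, -4.3, -3], 0, 0.66], [[6.6, -5.0, -3], 0, 0.66], [[7.3, -5.6, -3], 0, 0.66], [[8.1, -6.3, -3], 0, 0.66], [[8.8, -7.0, -3], 0, 0.66], [[9.6, -7.7, -3], 0, 0.66], [[10.3, -8.3, -3], 0, 0.66], [[11.1, -9.0, -3], 0, 0.66]]'

```text
clock: 12.85
tool_pos: [0.5243, 0.0746, 0.0254]
orientation: [179.8, -2.1, 158.7]
force: [0.7, 0.1, 1.2]
opening: 0.0299
gripper_force: 0.4
```

```bash
python3 - <<'E'
from h import *
a=.2095
s=ctrl.snapshot("scene"); save(s,"sc5.png",(150,100,390,280)); o=ctrl.get_obs(); print(np.round(o["joint_pos"],1),o["tool_pos"])
for r in ctrl.spot_point(s,"lid_a"):
    p=ray(s,r["at"],0);d=p-[.6605,-.0104]; print(np.round(r["at"],1),round(r["score"],2),np.round(p,3),np.round([d@[np.cos(a),np.sin(a)],d@[-np.sin(a),np.cos(a)]],3))
E
```

```text
[  27.9   22.1  -29.7   -2.6  -39.4 -137.2] [0.52571305 0.07396741 0.02543859]
[299.4 300.8] 0.96 [0.296 0.198] [-0.313  0.279]
[299.7 267.8] 0.61 [0.332 0.118] [-0.295  0.194]
[228.6 217.3] 0.5 [0.552 0.059] [-0.091  0.091]
[197.8 185. ] 0.35 [ 0.686 -0.004] [0.026 0.001]
```

View pics/sc5.png

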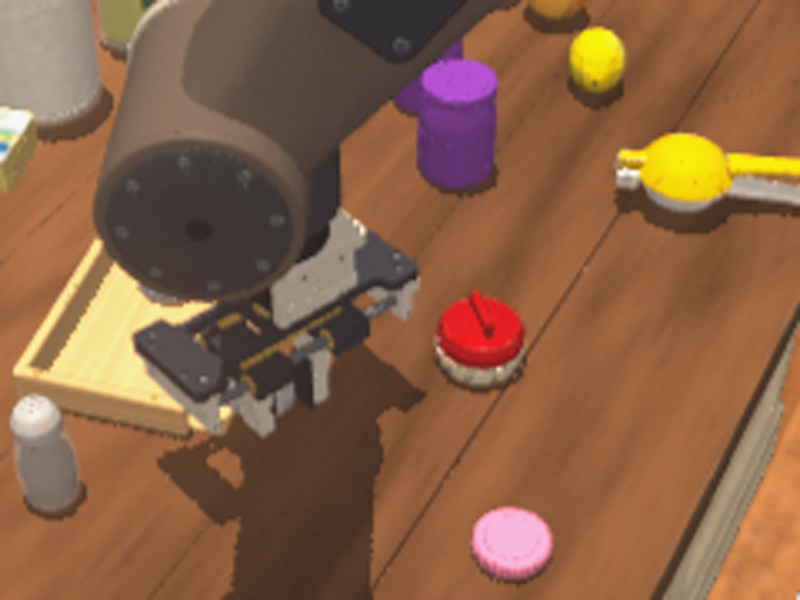

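Lid A sits between the fingers at the lip, around crop (262,390), and the timer and shaker haven't moved. Second leg: turn to face the tray and push it in, then back off and lift.

apply_moves --commands '[[[0.6, -0.2, 0], 0.09, 0.66], [[1.3, -0.4, 0], 0.18, 0.66], [[1.9, -0.6, 0], 0.28, 0.66], [[2.5, -0.8, 0], 0.37, 0.66], [[3.3, -0.7, 0], 0.37, 0.66], [[4.2, -0.6, 0], 0.37, 0.66], [[5.0, -0.5, 0], 0.37, 0.66], [[5.8, -0.4, 0], 0.37, 0.66], [[6.7, -0.4, 0], 0.37, 0.66], [[7.5, -0.3, 0], 0.37, 0.66], [[8.3, -0.2, 0], 0.37, 0.66], [[9.2, -0.1, 0], 0.37, 0.66], [[9.7, -0.1, 0], 0.37, 0.66], [[9.7, -0.1, 0], 0.37, 0.66], [[8, -0.1, 0], 0.37, 0.66], [[6.5, -0.1, 0.3], 0.37, 0.66], [[5, -0.1, 4], 0.37, 0.66], [[2, -2, 8], 0.37, 0.66], [[-2, -4, 10], 0.37, 0.66], [[-6, -6, 12], 0.37, 0.66]]'

```text
clock: 14.62
tool_pos: [0.4838, 0.0255, 0.1359]
orientation: [179.7, -2.0, 179.9]
force: [-0.1, -1.1, 1.0]
opening: 0.03
gripper_force: 0.0
```

apply_moves --commands '[[[-4, -3, 3], 0, 0.66], [[-6, -6, 6], 0, 0.66], [[-6, -10, 8], 0, 0.66], [[-6, -14, 8], 0, 0.66], [[-6, -14, 8], 0, 0.66], [[-6, -14, 8], 0, 0.66]]'

```text
clock: 15.12
tool_pos: [0.424, -0.1168, 0.216]
orientation: [179.8, -1.9, 179.7]
force: [-0.4, -0.3, -0.1]
opening: 0.0298
gripper_force: 0.0
```

```bash
python3 - <<'E'
from h import *
a=.2095
for c in("top","scene"):
  s=ctrl.snapshot(c); save(s,c+"6.png",(110,60,390,270))
  for t in ("lid_a","timer","shaker","jam_jar"):
   for r in ctrl.spot_point(s,t):
    p=ray(s,r["at"],.003 if t=="lid_a" else 0);d=p-[.6605,-.0104]; print(t,np.round(r["at"],1),round(r["score"],2),np.round(p,3),np.round([d@[np.cos(a),np.sin(a)],d@[-np.sin(a),np.cos(a)]],3))
E
```

```text
lid_a [199.4 143.4] 0.89 [0.643 0.074] [0.    0.086]
lid_a [232.7 133.2] 0.61 [ 0.671 -0.011] [ 0.01  -0.003]
lid_a [259.5 125.8] 0.53 [ 0.691 -0.081] [ 0.016 -0.075]
shaker [148.2 146.9] 0.55 [0.632 0.206] [0.018 0.218]
jam_jar [356.5 158.8] 0.67 [ 0.609 -0.333] [-0.117 -0.305]
jam_jar [326.2 182.3] 0.65 [ 0.547 -0.255] [-0.162 -0.215]
jam_jar [321.9 125.4] 0.61 [ 0.696 -0.243] [-0.014 -0.235]
lid_a [198.2 187.7] 0.74 [0.677 0.007] [0.019 0.013]
lid_a [189.9 205.5] 0.73 [0.658 0.072] [0.015 0.082]
lid_a [295.8 301.3] 0.73 [0.302 0.204] [-0.306  0.285]
lid_a [299.3 267.1] 0.59 [0.333 0.119] [-0.294  0.195]
lid_a [208.7 168. ] 0.46 [ 0.696 -0.074] [ 0.021 -0.07 ]
timer [290.6 209.5] 0.82 [ 0.429 -0.038] [-0.232  0.021]
shaker [167.8 246. ] 0.81 [0.63  0.207] [0.015 0.219]
jam_jar [286.9 150. ] 0.86 [ 0.542 -0.251] [-0.166 -0.211]
jam_jar [276.6 126.7] 0.71 [ 0.62 -0.34] [-0.108 -0.314]
jam_jar [238.1 139. ] 0.69 [ 0.693 -0.231] [-0.014 -0.222]
```

View pics/scene6.png

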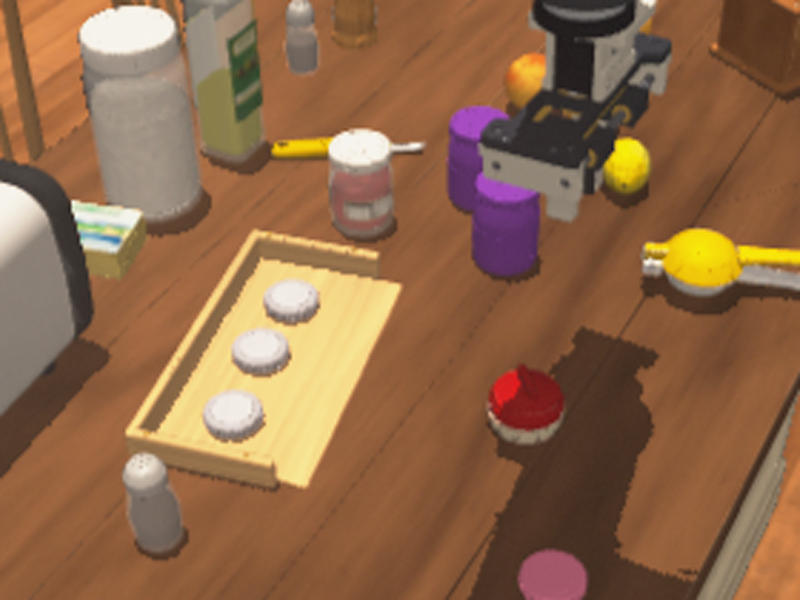

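View pics/top6.png

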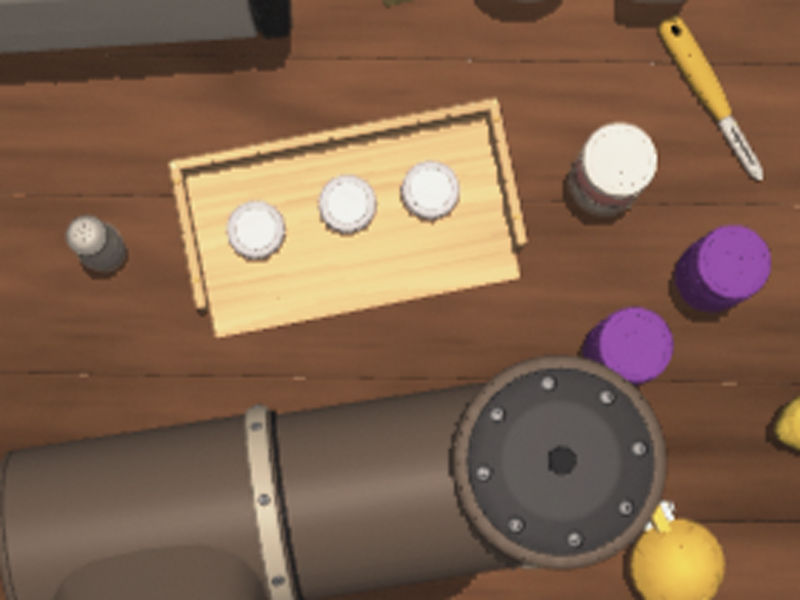

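All three lids lie flat inside the tray, at scene crop (291,299), (261,351) and (234,414). The timer, shaker and jam jar stand upright with no visible shift, and the arm is clear. Handing in.

```bash
python3 -c "
from plant import ctrl
print(ctrl.close_job())"
```

```text
the job is handed in; nothing more can be done
None
```

I pushed all three steel lids into the tray, where they lie flat and well inside the walls; the timer, shaker and jam jar are upright with no visible shift, and I handed the job in at about 15 s without seeing the verdict.

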